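Close the bar clamp's sliding jaw on a drawer front

ROBOT

A 6-joint arm with a two-finger parallel gripper is mounted at the origin on the work surface. World frame = base frame: x ahead of the robot, y to its left, z up, the work surface at z = 0. Lengths are in m, angles in rad, forces in N, time in s.
With the tool pointing down it reaches from about 0.35 to 0.775 m from the base axis. Payload 5.5 kg.
Tool frame: the origin (TCP) lies at the very end of the fingers, on their centre line; the grasp point (between the pads) lies 19 mm behind it; z points along the fingers, y is the direction in which the jaws open and shut (so a half turn about z gives the same grasp; the last joint's range is limited). The gripper opens to 85 mm and grips with 20 to 120 N. Pads are 22 mm wide; open, the fingers measure 114 mm over their backs; the gripper's body (76 mm by 85 mm) begins 54 mm behind the grasp point. The pads swing forward as they close: fully open they stand 13 mm farther back than shut.
Start: joints at [0.984, 0.313, 0.046, 1.304, 0, 1.431], TCP at [0.248, 0.519, 0.231] pointing down, gripper open.
Joint ranges: [-2.76, 2.76], [-0.86, 1.69], [-1.03, 1.26], [-2.2, 2.34], [-1.47, 1.5], [-3.14, 3.14]. Speed limits (rad/s): [2.57, 2.57, 3.14, 3.14, 3.14, 3.14].

INTERFACE

Orientations are given as a unit quaternion [w, x, y, z].
In Python, from workcell import get_state, vision, workorder, silhouettes, tip_of gives the robot as it stands.
- The arm moves only by the shell command python3 -m inch 'ROWS' [FORCE]. ROWS is JSON, a list of rows, each a list of 7 numbers: the shift along the tool's x, y, z in cm, then the turn, a rotation vector about the tool's x, y, z in degrees, then the finger opening in cm, from 0 to 8.54. In form: [[dx, dy, dz, rx, ry, rz, hand], ...]. A call has 1 to 5 rows; each row shifts and turns the commanded pose from where the row before left it, along the tool's axes as they then stand; what a row does not reach is not made up. A row lasts 1/10 s, in which the tool goes at most 50 mm and 8.59 degrees, less where a joint would pass 70% of its speed; a pose out of reach is approached as far as the arm can. A call with a gripper value outside its range is refused whole. The fingers move at their own pace and stop on an object; FORCE is the grip in N (left out, the last holds). Time passes only in rows, so rows that do not move let the fingers close. It gives the time, the measured TCP pose, the force and the opening at its end, in the units of the state.
- get_state(): the state, without advancing time (a new reading comes with each control period).
- vision.read_camera(name): name is "side" or "top" or "wrist"; returns a dict with "pixels" (420x560x3 uint8, red, green, blue), "depth" (420x560 float32, m along the optical axis (not along the pixel's ray), 0 where there is no reading), "mtx" (3x3 intrinsics, pixels), "T" (4x4, takes a point from camera to world coordinates); the wrist camera has in their place "tool_from_camera" (4x4, takes a point from camera to tool coordinates, whose origin is the TCP and whose axes are the flange's). Camera axes: x right, y up, looking along -z (the intrinsics and any distortion apply to the point x, -y, -z); pixel columns grow to the right and rows downward; lengths in m; the calibration is good to about 2 mm. A picture is of the moment at which its call begins: read the wrist's pose just before it.
- workorder.hand_in(): hands the job in, once; it reports no verdict.
Trained networks look in a picture, given as the dict that the camera call returned (one of the last four; its "shot" number tells which), for a name from the list of things; names that differ only in an ending like _2 or _b are one class to them, and where a whole thing is asked for, a point or a joint stands for the part that bears it (a point fixed in the world has none). Each returns a list of dicts, best first, with "confidence" (0 to 1); they miss things now and then, are a little off and sometimes report something else, mostly with a low value. They report only what shows in the picture. A call takes as long as a camera call.
- silhouettes(picture, label): "mask" (420x560 bool, what is visible of it) and "location" ([column, row] in pixels, amid what is visible of it).
- tip_of(picture, label): "location" ([column, row] in pixels: a listed point, or the origin of a listed thing).
The state is a dict: "clock": time; "joint_pos": joint angles; "qvel": joint speeds; "tau": joint torques, N m; "tcp_pos": TCP position; "orientation": TCP orientation; "wrist_force": force on the tool from outside, world axes, zero at the start; "ft_torque": the same for the moment, N m; "finger_gap": finger opening in m.
Only numpy, scipy, OpenCV 4.12 (cv2) and the standard library are available. Lean on these libraries where they do the work, as an engineer would, in place of code of your own. Each camera call takes 0.05 s, during which the arm holds its last target.

TASK

Close the bar clamp on the white drawer front that lies against its screw plate: press down the black release pad in the middle of the sliding jaw and, keeping it pressed, push the jaw along the bar until its face meets the edge of the drawer front, then let go so that the pad springs up and the jaw holds there. Do not force the jaw along while the pad is up, do not shift or lift the drawer front, and leave the glue bottle, paint tin and loose cabinet handle beside it undisturbed.

Things in the scene. Friction and masses are not known exactly. Their poses are not given: they have to be found in the camera images.
- pad_top (a point): Centre of the top of the release pad: black, ribbed, 36 mm across the bar and 50 mm along it, in the saddle of the sliding jaw; its top is 64 mm above the table when up. Own axes: y points along the bar the way the jaw closes, z up, x across the bar. Along y, the back of the grey upright jaw (46 mm wide, top 78 mm above the table) is 32 mm ahead of this point and a grey heel (top 62 mm above the table) begins 32 mm behind it, so a closed fingertip fits down between them.
- release (a joint): How far the release pad is pressed: 0 up, 0.007 m at its stop. A spring holds it up: about 6.5 N to start it moving, 10 N at the stop. The brake is off once it is more than about 0.002 m down (half way or more is safe), and the jaw then slides with 2 to 3 N; with the pad up the brake holds the jaw against some 20 to 30 N, and it grips again as soon as the pad comes up.
- jaw (a joint): Position of the sliding jaw along the bar, m; it grows as the jaw closes on the drawer front. Starts between 0 and 0.10; where it meets the drawer front varies, 0.19 to 0.24.
- jaw_face (a point): Middle of the sliding jaw's front face (a light grey plate 42 mm wide, from 44 to 74 mm above the table), at half the drawer front's height; same axes as pad_top, from which it is 53 mm ahead along y. It moves with the jaw.
- front_edge (a point): Middle of the drawer front's edge that faces the sliding jaw, at half its thickness (51.5 mm above the table). Own y axis points from this edge into the drawer front, parallel to the bar; x runs along the edge; z up.
- front_mid (a point): Centre of the drawer front: a loose white shaker-style board, 300 mm across the bar, 150 mm along it, 19 mm thick, 0.5 to 0.85 kg, lying flat on the bar and two wooden bearers (underside 42 mm, top 61 mm above the table), its other edge against the round plate of the clamp's fixed screw.
- clamp: The aluminium bar clamp, fixed to the table: bar 660 mm long, 24 mm wide, top 42 mm above the table. Origin on the table under the middle of the bar; y along the bar towards the screw end, z up.
- glue_mid (a point): Yellow glue bottle, standing loose, 60 mm wide, 158 mm tall; point on its axis 60 mm above its foot.
- pull_mid (a point): Loose steel cabinet bar handle standing on its two posts, 140 mm long, 36 mm high; point at its middle, 18 mm up.
- tin_mid (a point): Steel paint tin, standing loose, 100 mm wide, 122 mm tall; point at its centre.

How it is judged:
On the way, in this order (a step that is already met when the one before it is completed fails the run):
1. the fingers press the release pad down (value of joint release above 0.0015 m and contact force between the fingers and release above 2 N and y of jaw_face in the frame of front_edge below -0.02 m), for 0.1 s.
2. with the pad kept down, the jaw is pushed until its face meets the drawer front (value of joint release above 0.001 m and y of jaw_face in the frame of front_edge above -0.0025 m), for 0.05 s.
At the end, for the whole second after the job is handed in: The jaw's face is against the drawer front's edge (gap under 2.5 mm), the release pad is up again (under 0.8 mm down), the jaw is at rest, and the drawer front lies flat within 5 mm of where it was (y of jaw_face in the frame of front_edge between -0.0025 and 0.0025 m and value of joint release below 0.0008 m and not (velocity of joint jaw above 0.003 m/s) and velocity of joint jaw above -0.003 m/s and distance of front_mid from where it was at the start of the episode below 0.005 m and angle between front_mid's own z axis and vertical below 0.03 rad and linear speed of front below 0.01 m/s); the robot touches nothing.
It fails at once if the jaw is forced along while the release pad is up (brake on) (value of joint release below 0.0003 m and velocity of joint jaw above 0.02 m/s).
It fails at once if the drawer front is shifted more than 8 mm, lifted or tipped (distance of front_mid from where it was at the start of the episode above 0.008 m or angle between front_mid's own z axis and vertical above 0.06 rad).
It fails at once if the glue, tin or handle is moved more than 15 mm (distance of any of glue_mid, pull_mid, tin_mid from where it was at the start of the episode above 0.015 m).
It also fails if it takes over 34 s, if anything falls off the work surface, if the arm or the gripper's body presses on something with over 40 N, if the wrist force passes 120 N, or if a joint passes its speed limit or range.

## Working session

There is one attempt and no reset: what is moved stays moved. The work goes in short steps, Python scripts to look and compute and a shell command to move; the robot and the scene stay as the last step left them, time stands still between calls to the robot, and variables do not carry over. Pictures are saved under pics/ and viewed, and the job is handed in when it is done.

```bash
mkdir -p pics; cat > h.py <<'E'
import numpy as np, cv2
from workcell import get_state, vision, workorder, silhouettes, tip_of
def w(p,px,T=None):
    c,r=px; K=p["mtx"]; d=p["depth"]; 
    rr,cc=int(round(r)),int(round(c)); pt=d[max(rr-2,0):rr+3,max(cc-2,0):cc+3]; pt=pt[pt>0]
    z=np.median(pt) if len(pt) else 0
    return (( T if T is not None else p["T"])@np.array([(c-K[0,2])/K[0,0]*z,-(r-K[1,2])/K[1,1]*z,-z,1]))[:3]
def ray(p,px,h):
    c,r=px;K=p["mtx"];T=p["T"]
    d=T[:3,:3]@np.array([(c-K[0,2])/K[0,0],-(r-K[1,2])/K[1,1],-1]);o=T[:3,3]
    return o+d*(h-o[2])/d[2]
E
python3 - <<'E'
from h import *
s=get_state();print(s)
for n in ["top","side"]:
    p=vision.read_camera(n); cv2.imwrite(f"pics/{n}0.png",p["pixels"][:,:,::-1])
    print(n,[k for k in p],p["T"][:3,3].round(3))
    for l,h in [("pad_top",.064),("jaw_face",.059),("front_edge",.0515),("front_mid",.0515),("clamp",0),("glue_mid",.06),("pull_mid",.018),("tin_mid",.061)]:
        for q in tip_of(p,l)[:2]:
            print(l,round(q["confidence"],2),np.round(q["location"],1),"depth",w(p,q["location"]).round(3),"ray",ray(p,q["location"],h).round(3))
E
```

```text
{'clock': 0.0, 'joint_pos': array([9.84434051e-01, 3.13967684e-01, 4.49381653e-02, 1.30359704e+00,
       2.26835066e-05, 1.43117971e+00]), 'qvel': array([ 0.00043606,  0.00171847, -0.00063818,  0.00211168,  0.00119883,
       -0.00061047]), 'tau': array([ 5.50561654e-04, -4.80628288e+01,  2.98531920e+01,  1.92717748e-02,
       -2.47451653e-04,  9.81471885e-06]), 'tcp_pos': array([0.24813456, 0.5181182 , 0.2304108 ]), 'orientation': array([-3.35532474e-04,  2.21519828e-01,  9.75155438e-01, -8.51457109e-04]), 'wrist_force': array([0.95135028, 1.09064589, 1.01096765]), 'ft_torque': array([-0.03009381,  0.02858222,  0.01355835]), 'finger_gap': 0.08562579536883692}
top ['pixels', 'depth', 'mtx', 'T', 'shot'] [0.479 0.102 1.268]
pad_top 0.63 [362.4 222.1] depth [ 0.541 -0.119  0.064] ray [ 0.541 -0.119  0.064]
jaw_face 0.76 [342.4 224.4] depth [ 0.534 -0.066  0.074] ray [ 0.535 -0.068  0.059]
front_edge 0.8 [262.2 224.4] depth [0.535 0.138 0.062] ray [0.536 0.139 0.052]
front_mid 0.64 [234.4 225.7] depth [0.532 0.21  0.055] ray [0.532 0.211 0.052]
clamp 0.95 [276.6 222.1] depth [0.542 0.
[... 450 characters left out ...]
 291.2] depth [ 0.47  -0.053  0.001] ray [ 0.415 -0.107  0.064]
jaw_face 0.63 [341.2 257.7] depth [ 0.522 -0.084  0.073] ray [ 0.536 -0.071  0.059]
front_edge 0.59 [269.5 221.1] depth [0.53  0.138 0.056] ray [0.534 0.143 0.051]
front_mid 0.85 [249.9 212.6] depth [0.524 0.2   0.054] ray [0.527 0.204 0.051]
clamp 0.89 [284.9 243.3] depth [0.538 0.097 0.011] ray [0.55 0.11 0.  ]
glue_mid 0.73 [382.9 224.1] depth [ 0.671 -0.067  0.077] ray [ 0.693 -0.051  0.06 ]
pull_mid 0.58 [310.6 287.4] depth [ 0.453 -0.07   0.03 ] ray [ 0.463 -0.059  0.018]
tin_mid 0.95 [251.8 166.6] depth [0.642 0.334 0.087] ray [0.675 0.377 0.061]
tin_mid 0.46 [269.4 224.5] depth [0.529 0.137 0.048] ray [0.515 0.12  0.061]
```

View pics/top0.png

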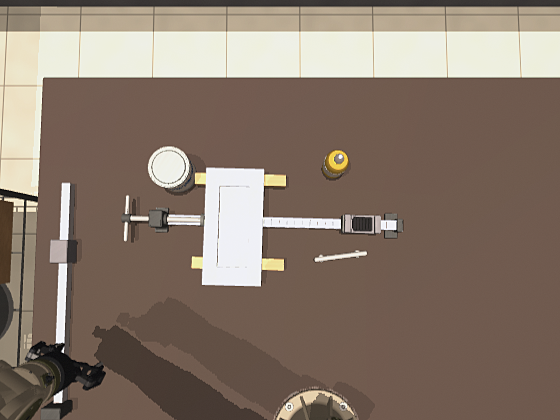

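View pics/side0.png

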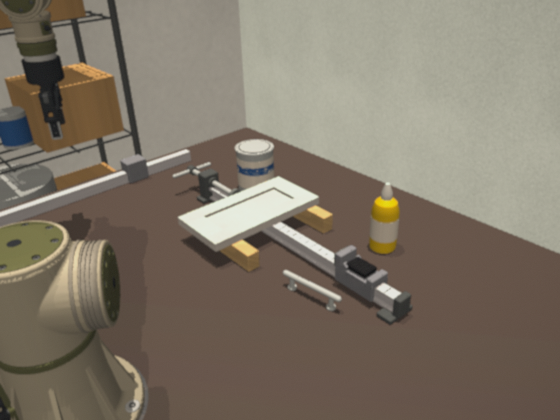

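```bash
python3 - <<'E'
from h import *
p=vision.read_camera("top")
# world height map around bar
H,W=p["depth"].shape;r,c=np.mgrid[:H,:W];z=p["depth"];K=p["mtx"]
P=np.stack([(c-K[0,2])/K[0,0]*z,-(r-K[1,2])/K[1,1]*z,-z,np.ones_like(z)],-1)@p["T"].T
X,Y,Z=P[...,0],P[...,1],P[...,2]
m=(z>0)&(abs(Z-.042)<.006)&(abs(X-.54)<.04)&(Y>-.25)&(Y<.13)
for y in np.arange(-.25,.13,.02):
    k=m&(abs(Y-y)<.01)
    if k.sum()>5: print(round(y,2),k.sum(),X[k].min().round(4),X[k].max().round(4),X[k].mean().round(4))
k=(z>0)&(abs(Z-.061)<.006)&(Y>.1)&(Y<.35)&(X<.75)&(X>.3)
rect=cv2.minAreaRect(np.stack([X[k],Y[k]],1).astype(np.float32));print(rect)
k=(abs(X-.54)<.05)&(Z>.05)&(Y<.1)&(Y>-.25)
for y in np.arange(-.2,0,.005):
    q=k&(abs(Y-y)<.0025)
    if q.sum()>2: print(round(y,3),q.sum(),np.median(Z[q]).round(3),X[q].min().round(3),X[q].max().round(3))
E
```

```text
-0.23 8 0.5183 0.5495 0.5358
-0.21 51 0.5183 0.5471 0.5337
-0.19 71 0.5236 0.5447 0.534
-0.17 36 0.5236 0.5448 0.5341
-0.11 9 0.5133 0.5576 0.5189
-0.07 19 0.5161 0.5473 0.5358
-0.05 75 0.5263 0.5502 0.5377
-0.03 70 0.5264 0.5503 0.5386
-0.01 69 0.529 0.5502 0.5394
0.01 72 0.529 0.5502 0.5397
0.03 61 0.529 0.5503 0.5396
0.05 74 0.5291 0.553 0.5407
0.07 79 0.5291 0.5529 0.5412
0.09 59 0.5318 0.553 0.5426
0.11 71 0.5318 0.5529 0.5425
((0.5398368835449219, 0.2443980574607849), (0.2123820036649704, 0.317064106464386), 88.46836853027344)
-0.165 17 0.061 0.515 0.557
-0.16 35 0.063 0.513 0.556
-0.155 36 0.063 0.513 0.556
-0.15 48 0.057 0.513 0.557
-0.145 19 0.052 0.513 0.557
-0.14 32 0.064 0.513 0.557
-0.135 29 0.064 0.513 0.557
-0.13 39 0.065 0.516 0.557
-0.125 33 0.065 0.513 0.557
-0.12 30 0.064 0.513 0.557
-0.115 30 0.065 0.516 0.557
-0.11 33 0.066 0.516 0.557
-0.105 30 0.065 0.516 0.557
-0.1 30 0.065 0.516 0.559
-0.095 43 0.064 0.515 0.559
-0.09 22 0.063 0.515 0.559
-0.085 21 0.077 0.515 0.558
-0.08 33 0.079 0.515 0.558
-0.075 36 0.079 0.515 0.558
-0.07 42 0.076 0.515 0.559
-0.065 42 0.073 0.518 0.558
```

The views agree. The pad is at about (0.537, -0.119, 0.064), and the back of the upright is at y≈-0.087. The bar leans about 1.6° (direction (0.028, 1)) and the drawer edge is at y≈0.139. In the top picture the pad is at px (362, 222) and the edge at (262, 224). I'll turn the tool so its y runs along the bar, close the fingers and move over the pad.

```bash
python3 -m inch '[[0,0,0,0,0,-8,0],[0,0,0,0,0,-8,0],[0,0,0,0,0,-8,0],[-2,-4,0,0,0,0,0],[-2,-4,0,0,0,0,0]]' 60
python3 -m inch '[[-2.2,-4.5,0,0,0,0,0],[-2.2,-4.5,0,0,0,0,0],[-2.2,-4.5,0,0,0,0,0],[-2.2,-4.5,0,0,0,0,0],[-2.2,-4.5,0,0,0,0,0]]'
python3 -m inch '[[-2.2,-4.5,0,0,0,0,0],[-2.2,-4.5,0,0,0,0,0],[-2.2,-4.5,0,0,0,0,0],[-2.2,-4.5,0,0,0,0,0],[0,0,0,0,0,0,0]]'
python3 - <<'E'
from h import *
from scipy.spatial.transform import Rotation as R
s=get_state(); q=s["orientation"];M=R.from_quat([q[1],q[2],q[3],q[0]]).as_matrix();print(s["clock"],s["tcp_pos"],M.round(3),s["finger_gap"],s["wrist_force"])
E
```

```text
clock: 1.45
tcp_pos: [0.2862, 0.4373, 0.2309]
orientation: [0.0, 0.012, 1.0, -0.0]
wrist_force: [0.9, -0.2, -0.1]
finger_gap: 0.0124
clock: 1.95
tcp_pos: [0.3902, 0.2082, 0.2316]
orientation: [0.001, 0.014, 1.0, 0.0]
wrist_force: [1.3, -0.1, -0.0]
finger_gap: -0.0001
clock: 2.45
tcp_pos: [0.4751, 0.0227, 0.2312]
orientation: [0.001, 0.018, 1.0, -0.001]
wrist_force: [-0.2, 0.1, -0.4]
finger_gap: 0.0
2.45 [0.47510044 0.02268641 0.23122463] [[-0.999  0.036  0.002]
 [ 0.036  0.999 -0.002]
 [-0.002 -0.002 -1.   ]] 8.456085384366456e-06 [-0.21507401  0.08548727 -0.37027044]
```

```bash
python3 -m inch '[[-2.2,-4.3,0,0,0,0,0],[-2.2,-4.3,0,0,0,0,0],[-2.2,-4.2,0,0,0,0,0],[0,0,4,0,0,0,0],[0,0,4,0,0,0,0]]'
python3 -m inch '[[0,0,2,0,0,0,0],[0,0,1,0,0,0,0],[0,0,0,0,0,0,0]]'
python3 - <<'E'
from h import *
for n in ["side","wrist","top"]:
    s=get_state();p=vision.read_camera(n); cv2.imwrite(f"pics/{n}1.png",p["pixels"][:,:,::-1])
    T=p.get("T")
    if T is None:
        from scipy.spatial.transform import Rotation as R
        q=s["orientation"];B=np.eye(4);B[:3,:3]=R.from_quat([q[1],q[2],q[3],q[0]]).as_matrix();B[:3,3]=s["tcp_pos"];T=B@p["tool_from_camera"]
        p["T"]=T
    for l,h in [("pad_top",.064),("jaw_face",.059),("front_edge",.0515)]:
        for r in tip_of(p,l)[:1]: print(n,l,round(r["confidence"],2),r["location"],ray(p,r["location"],h).round(4))
print(get_state()["tcp_pos"])
E
```

```text
clock: 2.95
tcp_pos: [0.5367, -0.1035, 0.1514]
orientation: [0.002, 0.015, 1.0, -0.0]
wrist_force: [-0.2, 0.4, -0.5]
finger_gap: 0.0003
clock: 3.25
tcp_pos: [0.534, -0.1011, 0.1202]
orientation: [-0.001, 0.014, 1.0, 0.0]
wrist_force: [0.5, -0.2, 0.3]
finger_gap: -0.0
side pad_top 0.57 [359.5, 263.8] [ 0.5411 -0.1142  0.064 ]
side jaw_face 0.68 [342.3, 256.9] [ 0.5399 -0.0712  0.059 ]
side front_edge 0.63 [270.2, 224.0] [0.5272 0.1326 0.0515]
wrist pad_top 0.67 [252.9, 236.3] [ 0.5381 -0.1186  0.064 ]
wrist jaw_face 0.86 [338.1, 230.7] [ 0.5378 -0.067   0.059 ]
top jaw_face 0.46 [341.7, 224.7] [ 0.5343 -0.0661  0.059 ]
top front_edge 0.56 [260.4, 226.7] [0.5298 0.1434 0.0515]
[ 0.53499462 -0.10197914  0.1214867 ]
```

View pics/wrist1.png

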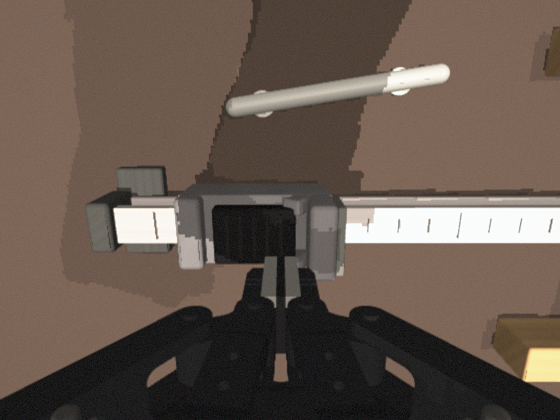

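View pics/side1.png

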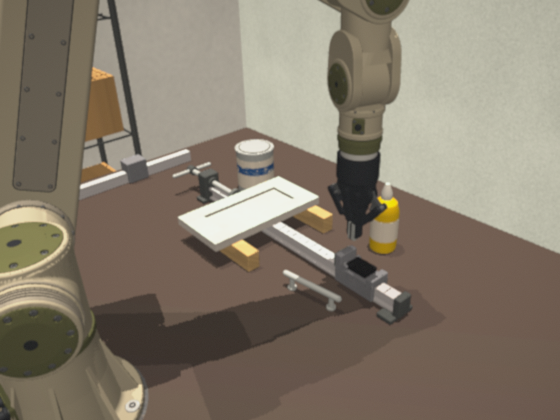

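The wrist view puts the pad at px (253, 236), which is (0.538, -0.119), in agreement with the first measurement. The fingertip at (282, 258) is slightly too far forward, so I'll move back 7 mm and go down.

```bash
python3 -m inch '[[-0.3,-0.7,1,0,0,0,0],[0,0,2,0,0,0,0],[0,0,1.5,0,0,0,0],[0,0,0.5,0,0,0,0],[0,0,0,0,0,0,0]]'
python3 -m inch '[[0,0,0.2,0,0,0,0],[0,0,0.2,0,0,0,0],[0,0,0,0,0,0,0]]'
```

```text
clock: 4.35
tcp_pos: [0.5369, -0.109, 0.07]
orientation: [-0.001, 0.014, 1.0, 0.0]
wrist_force: [0.3, 0.2, 0.4]
finger_gap: -0.0001
clock: 4.65
tcp_pos: [0.538, -0.1091, 0.0676]
orientation: [0.0, 0.014, 1.0, -0.0]
wrist_force: [-0.6, 0.1, 0.0]
finger_gap: -0.0004
```

```bash
python3 -m inch '[[0,0,0.3,0,0,0,0],[0,0,0.2,0,0,0,0],[0,0,0,0,0,0,0]]'
python3 -m inch '[[0,0,0.2,0,0,0,0],[0,0,0.1,0,0,0,0],[0,0,0,0,0,0,0]]'
```

```text
clock: 4.95
tcp_pos: [0.5382, -0.1091, 0.0629]
orientation: [0.001, 0.014, 1.0, -0.0]
wrist_force: [-1.5, 1.1, 5.4]
finger_gap: -0.0003
clock: 5.25
tcp_pos: [0.5382, -0.1091, 0.0602]
orientation: [0.001, 0.014, 1.0, -0.0]
wrist_force: [-1.9, 0.9, 6.9]
finger_gap: 0.0001
```

```bash
python3 -m inch '[[0,0,0.15,0,0,0,0],[0,0,0,0,0,0,0],[0,0,0,0,0,0,0]]'
```

```text
clock: 5.55
tcp_pos: [0.5383, -0.1092, 0.059]
orientation: [0.001, 0.014, 1.0, -0.0]
wrist_force: [-1.2, 0.4, 7.9]
finger_gap: 0.0
```

```bash
python3 -m inch '[[0,0.2,0,0,0,0,0],[0,0.3,0,0,0,0,0],[0,0.4,0,0,0,0,0],[0,0.4,0,0,0,0,0],[0,0.4,0,0,0,0,0]]'
python3 - <<'E'
from h import *
s=get_state();p=vision.read_camera("wrist"); cv2.imwrite("pics/w2.png",p["pixels"][:,:,::-1])
print(s["tcp_pos"],s["wrist_force"])
E
```

```text
clock: 6.05
tcp_pos: [0.5387, -0.0929, 0.0591]
orientation: [0.001, 0.014, 1.0, -0.001]
wrist_force: [-2.5, -2.2, 7.9]
finger_gap: 0.0001
[ 0.53871807 -0.0928993   0.05905338] [-2.52626093 -2.16506052  7.90408985]
```

View pics/w2.png

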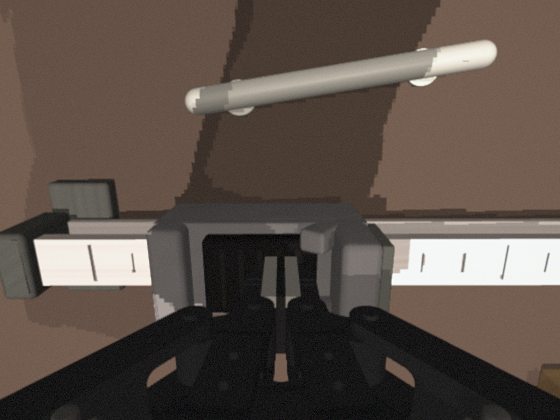

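The pad is down and the jaw is moving with the finger: in the picture the heel at column 155 has moved away from the end stop at 40. Continuing.

```bash
python3 -m inch '[[0,0.6,0,0,0,0,0],[0,0.8,0,0,0,0,0],[0,0.8,0,0,0,0,0],[0,0.8,0,0,0,0,0],[0,0.8,0,0,0,0,0]]'
python3 -m inch '[[0,0.8,0,0,0,0,0],[0,0.8,0,0,0,0,0],[0,0.8,0,0,0,0,0],[0,0.8,0,0,0,0,0],[0,0.8,0,0,0,0,0]]'
```

```text
clock: 6.6
tcp_pos: [0.5397, -0.0547, 0.059]
orientation: [0.001, 0.014, 1.0, -0.001]
wrist_force: [-2.7, -2.3, 7.7]
finger_gap: 0.0
clock: 7.1
tcp_pos: [0.5408, -0.0146, 0.059]
orientation: [0.001, 0.014, 1.0, -0.001]
wrist_force: [-1.9, -2.5, 7.8]
finger_gap: -0.0003
```

```bash
python3 -m inch '[[0,0.8,0,0,0,0,0],[0,0.8,0,0,0,0,0],[0,0.8,0,0,0,0,0],[0,0.8,0,0,0,0,0],[0,0.8,0,0,0,0,0]]'
python3 -m inch '[[0,0.8,0,0,0,0,0],[0,0.8,0,0,0,0,0],[0,0.8,0,0,0,0,0],[0,0.4,0,0,0,0,0],[0,0.2,0,0,0,0,0]]'
python3 - <<'E'
from h import *
from scipy.spatial.transform import Rotation as R
for n in ["wrist","top"]:
    s=get_state();p=vision.read_camera(n); cv2.imwrite(f"pics/{n}3.png",p["pixels"][:,:,::-1])
    if n=="wrist":
        q=s["orientation"];B=np.eye(4);B[:3,:3]=R.from_quat([q[1],q[2],q[3],q[0]]).as_matrix();B[:3,3]=s["tcp_pos"];p["T"]=B@p["tool_from_camera"]
    for l,h in [("pad_top",.059),("jaw_face",.059),("front_edge",.0515)]:
        for r in tip_of(p,l)[:1]: print(n,l,round(r["confidence"],2),r["location"],ray(p,r["location"],h).round(4))
print(s["tcp_pos"],s["wrist_force"])
E
```

```text
clock: 7.6
tcp_pos: [0.5418, 0.0255, 0.0589]
orientation: [0.001, 0.014, 1.0, -0.001]
wrist_force: [-2.4, -3.1, 7.9]
finger_gap: -0.0003
clock: 8.1
tcp_pos: [0.5426, 0.0558, 0.0589]
orientation: [0.001, 0.014, 1.0, -0.001]
wrist_force: [-2.1, -2.1, 8.2]
finger_gap: -0.0001
wrist pad_top 0.93 [259.2, 278.4] [0.5428 0.0465 0.059 ]
wrist jaw_face 0.64 [22.2, 76.9] [ 0.4577 -0.0383  0.059 ]
wrist front_edge 0.81 [460.2, 242.4] [0.5314 0.1363 0.0515]
top front_edge 0.96 [259.3, 226.5] [0.5303 0.1462 0.0515]
[0.54264904 0.0560016  0.05891734] [-1.74243128  0.09456896  7.61810037]
```

View pics/wrist3.png

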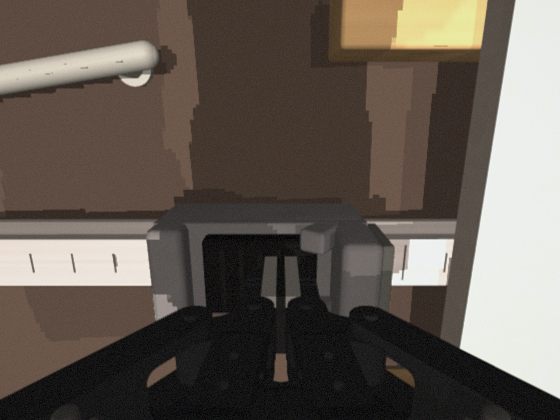

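The finger hasn't slipped. The pad is at y≈0.0465, so the face is at about 0.0995 and the edge at about 0.137, leaving roughly 38 mm. I'll slow down for the approach.

```bash
python3 -m inch '[[0,0.4,0,0,0,0,0],[0,0.6,0,0,0,0,0],[0,0.6,0,0,0,0,0],[0,0.6,0,0,0,0,0],[0,0.5,0,0,0,0,0]]'
python3 -m inch '[[0,0.3,0,0,0,0,0],[0,0.2,0,0,0,0,0],[0,0.2,0,0,0,0,0],[0,0.1,0,0,0,0,0]]'
python3 - <<'E'
from h import *
s=get_state();p=vision.read_camera("wrist"); cv2.imwrite("pics/w4.png",p["pixels"][:,:,::-1])
print(s["tcp_pos"],s["wrist_force"])
E
```

```text
clock: 9.0
tcp_pos: [0.5433, 0.0826, 0.0589]
orientation: [0.001, 0.014, 1.0, -0.001]
wrist_force: [-2.1, -2.4, 8.1]
finger_gap: -0.0
clock: 9.4
tcp_pos: [0.5435, 0.0906, 0.0589]
orientation: [0.001, 0.014, 1.0, -0.001]
wrist_force: [-2.4, -1.7, 7.8]
finger_gap: 0.0003
[0.54354587 0.09059875 0.05889282] [-2.43963438 -1.73658496  7.81188275]
```

View pics/w4.png

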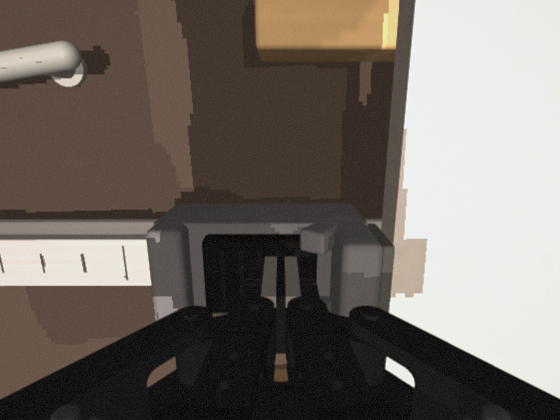

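The face is now nearly touching the edge (columns 388–400). I'll go in 1 mm steps and watch the force along the bar.

```bash
for i in 1; do python3 -m inch '[[0,0.1,0,0,0,0,0],[0,0.1,0,0,0,0,0]]'; done
python3 -m inch '[[0,0.1,0,0,0,0,0],[0,0.1,0,0,0,0,0]]'
```

```text
clock: 9.65
tcp_pos: [0.5436, 0.0924, 0.0589]
orientation: [0.001, 0.014, 1.0, -0.001]
wrist_force: [-1.7, -2.9, 7.7]
finger_gap: -0.0001
clock: 9.85
tcp_pos: [0.5436, 0.094, 0.0589]
orientation: [0.001, 0.014, 1.0, -0.001]
wrist_force: [-2.4, -5.4, 8.3]
finger_gap: -0.0002
```

```bash
python3 -m inch '[[0,0.1,0,0,0,0,0],[0,0,0,0,0,0,0]]'
python3 - <<'E'
from h import *
s=get_state();p=vision.read_camera("wrist"); cv2.imwrite("pics/w5.png",p["pixels"][:,:,::-1])
print(s["tcp_pos"],s["wrist_force"])
E
```

```text
clock: 10.05
tcp_pos: [0.5437, 0.0944, 0.0589]
orientation: [0.0, 0.014, 1.0, -0.002]
wrist_force: [-1.8, -5.9, 7.5]
finger_gap: -0.0002
[0.54365634 0.09443123 0.05885417] [-1.75356409 -5.94133858  7.48914872]
```

View pics/w5.png

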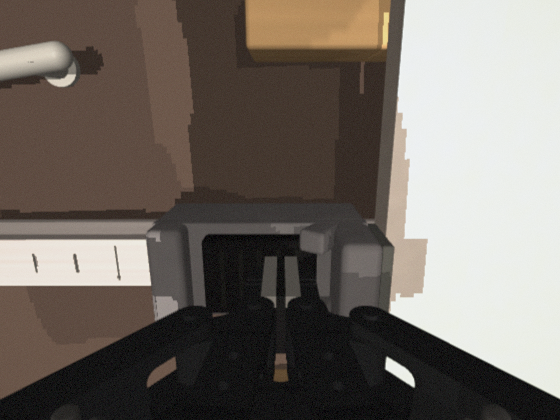

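The force along the bar rose from about 2.4 N to 5.9 N and the motion stalled, so the face has met the edge. Lifting straight up to let the pad rise.

```bash
python3 -m inch '[[0,0,-0.2,0,0,0,0],[0,0,-0.3,0,0,0,0],[0,0,-0.4,0,0,0,0],[0,0,-0.5,0,0,0,0],[0,0,-1,0,0,0,0]]'
python3 -m inch '[[0,0,-2,0,0,0,0],[0,0,-3,0,0,0,0],[0,0,-4,0,0,0,0],[0,0,0,0,0,0,0],[0,0,0,0,0,0,0]]'
python3 - <<'E'
from h import *
from scipy.spatial.transform import Rotation as R
for n in ["wrist","side"]:
    s=get_state();p=vision.read_camera(n); cv2.imwrite(f"pics/{n}6.png",p["pixels"][:,:,::-1])
    if n=="wrist":
        q=s["orientation"];B=np.eye(4);B[:3,:3]=R.from_quat([q[1],q[2],q[3],q[0]]).as_matrix();B[:3,3]=s["tcp_pos"];p["T"]=B@p["tool_from_camera"]
    for l,h in [("pad_top",.064),("jaw_face",.059),("front_edge",.0515),("front_mid",.0515),("glue_mid",.06),("pull_mid",.018),("tin_mid",.061)]:
        for r in tip_of(p,l)[:1]: print(n,l,round(r["confidence"],2),r["location"],ray(p,r["location"],h).round(4),w(p,r["location"]).round(4))
print(s["tcp_pos"],s["wrist_force"])
E
```

```text
clock: 10.6
tcp_pos: [0.5427, 0.0961, 0.0815]
orientation: [-0.001, 0.014, 1.0, 0.0]
wrist_force: [0.1, -0.9, -0.0]
finger_gap: -0.0
clock: 11.1
tcp_pos: [0.5444, 0.0962, 0.1734]
orientation: [0.002, 0.014, 1.0, 0.0]
wrist_force: [-0.5, -0.5, -0.2]
finger_gap: 0.0
wrist pad_top 0.87 [263.9, 210.2] [0.5446 0.084  0.064 ] [0.5445 0.084  0.0644]
wrist jaw_face 0.91 [333.0, 205.2] [0.5436 0.1352 0.059 ] [0.539  0.1328 0.0759]
wrist front_edge 0.94 [333.1, 185.9] [0.5306 0.1362 0.0515] [0.5253 0.1326 0.0761]
wrist front_mid 0.83 [436.7, 184.8] [0.5319 0.2141 0.0515] [0.5315 0.2132 0.0534]
wrist pull_mid 0.72 [70.3, 90.0] [ 0.4548 -0.0671  0.018 ] [ 0.4559 -0.0574  0.0356]
side pad_top 0.6 [290.1, 222.6] [0.5492 0.0907 0.064 ] [0.5485 0.09   0.0646]
side jaw_face 0.92 [275.6, 219.7] [0.54   0.1285 0.059 ] [0.5305 0.1173 0.0679]
side front_edge 0.75 [270.5, 222.2] [0.5327 0.1379 0.0515] [0.5255 0.1293 0.0583]
side front_mid 0.96 [251.4, 212.4] [0.5297 0.2019 0.0515] [0.5284 0.2002 0.0527]
side glue_mid 0.83 [385.0, 222.3] [ 0.7027 -0.0493  0.06  ] [ 0.6738 -0.0699  0.0814]
side tin_mid 0.68 [252.1, 167.5] [0.6723 0.3723 0.061 ] [0.6431 0.3348 0.0835]
[0.5429687  0.09586864 0.17099257] [ 0.37588443 -0.49821182 -0.47024316]
```

View pics/wrist6.png

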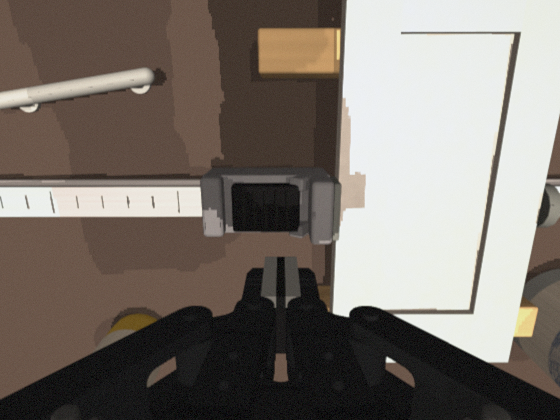

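View pics/side6.png

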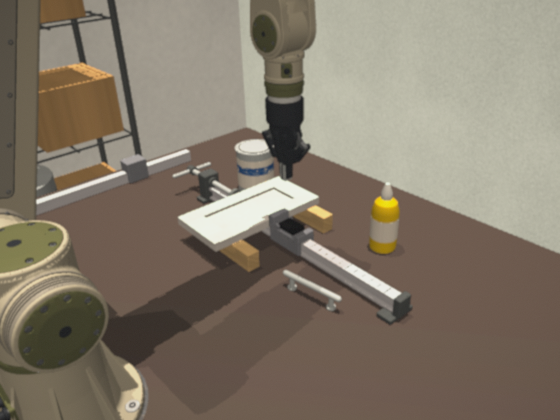

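```bash
python3 -m inch '[[0,-4,-2,0,0,0,0],[0,-4,0,0,0,0,0],[0,-4,0,0,0,0,0],[0,-4,0,0,0,0,0],[0,-4,0,0,0,0,0]]'
python3 -m inch '[[0,0,0,0,0,0,0],[0,0,0,0,0,0,0]]'
python3 - <<'E'
from h import *
p=vision.read_camera("top");a=p["pixels"][:,:,::-1];cv2.imwrite("pics/top7.png",a)
q=vision.read_camera("side")
b=cv2.imread("pics/top0.png");c=cv2.imread("pics/side0.png");d=q["pixels"][:,:,::-1]
def sh(x,y,r,name):
    f=lambda i:np.float32(cv2.cvtColor(np.ascontiguousarray(i[r[0]:r[1],r[2]:r[3]]),cv2.COLOR_BGR2GRAY))
    print(name,cv2.phaseCorrelate(f(x),f(y)))
sh(b,a,(160,295,190,262),"front top");sh(c,d,(170,245,170,270),"front side")
sh(c,d,(180,260,360,410),"glue");sh(c,d,(260,315,275,345),"pull");sh(c,d,(135,185,230,280),"tin")
cv2.imwrite("pics/crop7.png",cv2.resize(np.hstack([a[150:300,180:420],]),None,fx=3,fy=3))
for l,h in [("pad_top",.064),("jaw_face",.059),("front_edge",.0515)]:
    for r in tip_of(p,l)[:1]: print(l,r["confidence"],ray(p,r["location"],h),w(p,r["location"]))
E
```

```text
clock: 12.4
tcp_pos: [0.5377, -0.1055, 0.192]
orientation: [0.0, 0.014, 1.0, -0.0]
wrist_force: [-0.0, 1.4, -0.5]
finger_gap: -0.0002
clock: 12.6
tcp_pos: [0.5377, -0.1049, 0.1917]
orientation: [-0.0, 0.015, 1.0, 0.0]
wrist_force: [-0.1, 0.4, -0.3]
finger_gap: -0.0
front top ((-0.11333235375175832, 0.5556989536131312), 0.9459139804290646)
front side ((-0.0188565147609836, 0.46174910738677255), 1.0470061332702636)
glue ((0.19410768491083275, 0.1662336386507448), 0.7199911978244782)
pull ((0.07801470678453626, 0.22435842650827809), 0.6694853283740856)
tin ((-0.026106087354683893, 0.006293321450623779), 0.9953754638671874)
pad_top 0.78 [0.54254178 0.08783808 0.064     ] [0.5424747  0.0878526  0.06527638]
jaw_face 0.96 [0.53567132 0.14389383 0.059     ] [0.53548369 0.14375286 0.06302195]
front_edge 0.77 [0.53135622 0.14130241 0.0515    ] [0.53087179 0.14093238 0.06281479]
```

View pics/crop7.png

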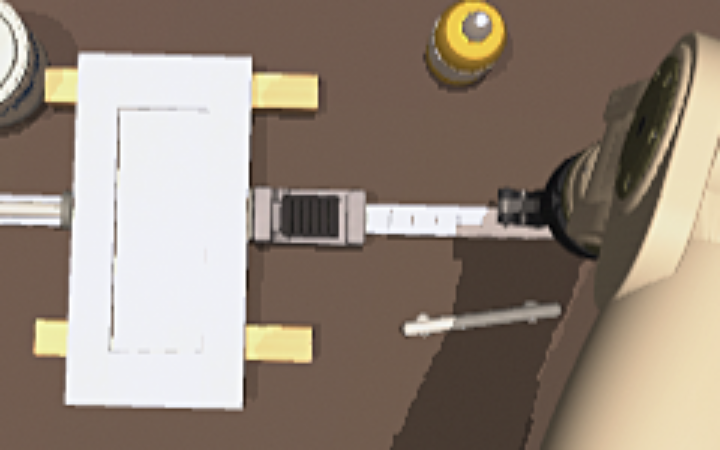

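```bash
python3 - <<'E'
import cv2,numpy as np
a=cv2.imread("pics/wrist6.png")[140:270,290:390];cv2.imwrite("pics/z.png",np.clip(cv2.resize(a,None,fx=4.5,fy=4.5,interpolation=0)*1.6,0,255))
E
```

```text
[ WARN:0@0.046] global loadsave.cpp:1063 imwrite_ Unsupported depth image for selected encoder is fallbacked to CV_8U.
```

View pics/z.png

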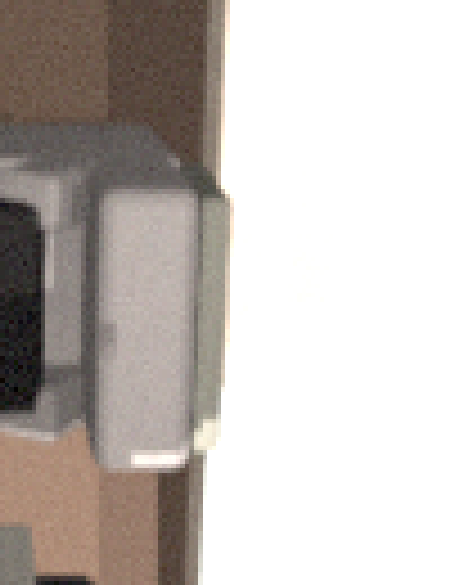

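The zoomed view shows the face plate flush with the board edge along its whole width, with no gap. The pad is up and the robot is clear, so I'm handing in.

```bash
python3 -c "
from workcell import workorder,get_state
print(workorder.hand_in(), get_state()['clock'])"
```

```text
the job is handed in; nothing more can be done
the job is handed in; nothing more can be done
```

The clamp is closed on the drawer front and the job was handed in at about 12.7 s. No verdict is reported.

**What I did:** I pressed the release pad down about 5 mm with the closed fingers, at about 8 N. Keeping it down, I slid the jaw about 20 cm along the bar. I stopped when the force along the bar rose from about 2.4 N to 5.9 N and the motion stalled. Then I lifted straight up and moved the arm clear.

**Last checks:**
- **Pad:** its top measured 64 to 65 mm above the table, so it is up.
- **Jaw face:** it looks flush with the drawer front's edge in the wrist picture. The positions the networks gave for the face and the edge differed by up to about 9 mm (side camera). They can't confirm the 2.5 mm gap, so that rests on the stall and the picture.
- **Drawer front:** comparing pictures before and after showed a shift of about 0.5 pixel, roughly 1.5 mm, which is close to the noise.
- **Glue bottle, tin and handle:** they shifted less than 0.3 pixel.
- **Robot:** the wrist force was near zero, and the arm was touching nothing.

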